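# Go/no-go sorting of plant stakes at the growth-chamber bench

## Task

Check the three square wooden plant stakes in the steel go/no-go gap gauge, one at a time: lower the blunt half of the stake, level and lightly, into the notch from above, as deep as it goes, without forcing it. A stake that passes the upper, wider (go) part and stops on the ledges of the lower, narrower (no-go) part is good and is laid flat in the shallow metal tray; one that will not enter the notch, or that drops past the ledges, is laid flat in the deep black plastic tray; put each stake away and let go of it before you take the next. Leave the two potted plants, the white bottle and the yellow case standing where they are.

Things in the scene. Friction and masses are not known exactly. Their poses are not given: they have to be found in the camera images.
- stake_1_mid (a point): square wooden stake 180 mm long: uniform section for 148 mm from the blunt butt, then a 32 mm point. Sections differ between the stakes, from 15 to 29 mm square: only the gauge tells which are good. Starts flat on the bench. This point: mid-length, centred, 11 mm above the underside; x runs towards the point (butt at -90 mm, tip at +90), z up
- stake_2_mid (a point): square wooden stake 180 mm long: uniform section for 148 mm from the blunt butt, then a 32 mm point. Sections differ between the stakes, from 15 to 29 mm square: only the gauge tells which are good. Starts flat on the bench. This point: mid-length, centred, 11 mm above the underside; x runs towards the point (butt at -90 mm, tip at +90), z up
- stake_3_mid (a point): square wooden stake 180 mm long: uniform section for 148 mm from the blunt butt, then a 32 mm point. Sections differ between the stakes, from 15 to 29 mm square: only the gauge tells which are good. Starts flat on the bench. This point: mid-length, centred, 11 mm above the underside; x runs towards the point (butt at -90 mm, tip at +90), z up
- gauge: go/no-go gap gauge, bolted down: grey base 110 (x) by 84 (y) by 14 mm high with an upright steel plate 100 mm wide (x), 16 mm thick (y), top 130 mm above the bench, notched in the middle. A stake in the notch lies along the gauge's y and may come from either side, the gripper beside the plate. Origin: centre of the base's underside, z up. Not to be loaded beyond 40 N
- notch (a point): middle of the notch's open mouth, 130 mm above the bench; axes as the gauge. Upper (go) part 25 mm wide (x), 26 mm deep; below it the lower (no-go) part 19 mm wide, 26 mm deep: two ledges 104 mm and the notch's floor 78 mm above the bench. Edges rounded, 3 mm at the mouth, 2 mm at the ledges. A good stake has about 1.5 mm to spare each side in the go part
- steel_tray_in (a point): centre of the inner floor of the shallow plain metal tray (fixed), for good stakes: inside 220 mm (x) by 142 mm (y), rim 20 mm and floor 4 mm above the bench; which side of the bench it is on varies
- black_tray_in (a point): centre of the inner floor of the deep black ribbed plastic tray (fixed), for the stakes that fail: inside 220 mm (x) by 142 mm (y), rim 45 mm and floor 4 mm above the bench
- tall_plant: bystander, loose: black square pot, 80 mm wide and 85 mm high, with a bean plant to 175 mm above the bench whose leaves spread 55 mm from the axis; close beside the gauge, on either side of it, where a stake's tail could strike it. Origin: centre of its underside
- yellow_case: bystander, loose: small yellow case 105 mm (x) by 92 mm (y, with its handle), 42 mm high, on the other side of the gauge from the taller plant. Origin: centre of its underside
- seedling: bystander, loose: black square pot, 70 mm wide and 75 mm high, with a seedling to 130 mm, leaves within 45 mm of the axis. Origin: centre of its underside
- wash_bottle: bystander, loose: white plastic bottle, 60 mm diameter, 172 mm high with its spout. Origin: centre of its underside
Not all that is in view belongs to the job. Leave any green or red look-alike of the part that bears stake_3_mid alone. Leave any purple look-alike of the part that bears stake_1_mid alone.

How it is judged:
By the outcome, as a careful person would: the job done as asked, in the order asked, and still so for the second after the job is handed in, with the robot touching nothing.
It also fails if it takes over 72 s, if anything falls off the work surface, if the arm or the gripper's body presses on something with over 40 N, if the wrist force passes 120 N, or if a joint passes its speed limit or range.

## Robot

A 7-joint arm with a two-finger parallel gripper is mounted at the origin on the work surface. World frame = base frame: x ahead of the robot, y to its left, z up, the work surface at z = 0. Lengths are in m, angles in degrees, forces in N, time in s.
With the tool pointing down it reaches from about 0.425 to 0.925 m from the base axis. Payload 6.8 kg.
Tool frame: the origin (TCP) lies on the centre line of the jaws, within the pads' length; the fingertips stand 25 mm ahead of it and the grasp point (between the pads) lies 6 mm ahead of it; z points along the fingers, y is the line along which they close (so a half turn about z gives the same grasp; the last joint's range is limited). The gripper opens to 85 mm and grips with 20 to 120 N. Pads are 22 mm wide; open, the fingers measure 114 mm over their backs; the gripper's body (76 mm by 85 mm) begins 54 mm behind the grasp point. The pads swing forward as they close: fully open they stand 13 mm farther back than shut.
Start: joints at [-74.318, 27.33, 1.283, 89.118, -0.659, 63.558, -4.761], TCP at [0.251, 0.626, 0.256] pointing down, gripper open.
Joint ranges: [-169.35, 169.35], [-19.33, 120.38], [-80.79, 83.38], [13.8, 139.57], [-78.32, 258.32], [9.67, 109.79], [-169.56, 169.56]. Speed limits (degrees/s): [136.94, 136.94, 180, 180, 180, 180, 180].

## Interface

Orientations are given as [roll, pitch, yaw] about the fixed x, y, z axes, in that order (R = Rz(yaw) Ry(pitch) Rx(roll)).
In Python, from bench import arm gives the robot as it stands.
- The arm moves only by the tool drive_tool, never from a script. Its argument "targets" is a list of rows, each a list of 5 numbers: the closure, from -1 (fully open) to 1 (shut), then the shift along the tool's x, y, z in mm, then the turn about the tool's z in rad. In form: [[hand, x, y, z, twist], ...]. A call has 1 to 12 rows; each row shifts and turns the commanded pose from where the row before left it, along the tool's axes as they then stand; what a row does not reach is not made up. A row lasts 1/10 s, in which the tool goes at most 50 mm and 8.59 degrees, less where a joint would pass 70% of its speed; a pose out of reach is approached as far as the arm can. A call is refused whole if a number of a shift passes 50 or a number of a turn 0.15, either way. A call with a gripper value outside its range is refused whole. The fingers move at their own pace and stop on an object; the grip force is fixed at half the most. Time passes only in rows, so rows that do not move let the fingers close. It gives the time, the measured TCP pose, the force, the opening and the grip force at its end, in the units of the state.
- arm.get_state(): the state, without advancing time (a new reading comes with each control period).
- arm.snapshot(name): name is "side" or "top"; returns a dict with "pixels" (400x640x3 uint8, red, green, blue), "intrinsics" (3x3 intrinsics, pixels), "rvec" (rotation vector, rad) and "tvec" (3), from world to camera coordinates, as OpenCV has them. Camera axes: x right, y down, z forward; pixel columns grow to the right and rows downward; lengths in m; the calibration is good to about 2 mm. A picture is of the moment at which its call begins. There is no depth.
- arm.sign_off(): hands the job in; it is judged then, once.
The state is a dict: "clock": time; "qpos": joint angles; "joint_vel": joint speeds; "tau": joint torques, N m; "tool_pos": TCP position; "ee_rot": TCP orientation; "wrist_force": force on the tool from outside, world axes, zero at the start; "moment": the same for the moment, N m; "width": finger opening in m; "finger_force": force on a finger pad.
Only numpy, scipy, OpenCV 4.12 (cv2) and the standard library are available. Lean on these libraries where they do the work, as an engineer would, in place of code of your own. Each camera call takes 0.05 s, during which the arm holds its last target. There are 200 camera calls.

## Working session

There is one attempt and no reset: what is moved stays moved. The work goes in short steps, Python scripts to look and compute and a tool call to move; the robot and the scene stay as the last step left them, time stands still between calls to the robot, and variables do not carry over. Pictures are saved under pics/ and viewed, at most 10 in all, crops included, and the job is handed in when it is done.

Besides the shell and the picture viewer there is one more tool, called after "Call:" as name(argument=value, ...) on one line, values as JSON. drive_tool: Moves the arm, as the interface text tells. Its arguments: {"type":"object","properties":{"targets":{"type":"array","items":{"type":"array","items":{"type":"number"}}}},"required":["targets"]}

```bash
mkdir -p pics
cat > h.py <<'E'
import numpy as np, cv2
from bench import arm
def snap(n,f=None):
    s=arm.snapshot(n)
    s={**s,'pixels':np.array(s['pixels'],np.uint8)}
    if f: cv2.imwrite('pics/'+f,s['pixels'][:,:,::-1])
    return s
def cam(s):
    K=np.array(s['intrinsics'],float);R=cv2.Rodrigues(np.array(s['rvec'],float))[0];t=np.array(s['tvec'],float).ravel()
    return K,R,t
def ray(s,uv,z):
    K,R,t=cam(s);c=-R.T@t
    uv=np.atleast_2d(np.array(uv,float))
    d=(R.T@np.linalg.inv(K)@np.c_[uv,np.ones(len(uv))].T).T
    return c+d*((z-c[2])/d[:,2])[:,None]
def tri(s1,p1,s2,p2):
    Ps=[cam(s)[0]@np.c_[cam(s)[1],cam(s)[2]] for s in (s1,s2)]
    X=cv2.triangulatePoints(Ps[0],Ps[1],np.array(p1,float).reshape(2,1),np.array(p2,float).reshape(2,1)).ravel()
    return X[:3]/X[3]
def proj(s,X):
    K,R,t=cam(s)
    return cv2.projectPoints(np.array(X,float).reshape(-1,1,3),cv2.Rodrigues(R)[0],t,K,None)[0].reshape(-1,2)
E
python3 - <<'E'
from h import *
import pickle
for n in('side','top'):
    s=snap(n,n+'0.png'); K,R,t=cam(s); print(n,-R.T@t,R.T[:,2],K[0,0])
    pickle.dump(s,open(n+'0.pkl','wb'))
st=arm.get_state();print({k:np.round(np.array(v),3).tolist() for k,v in st.items()})
E
```

```text
side [-0.27912532 -0.93650231  1.2811534 ] [ 0.4956652   0.54979625 -0.67233927] 509.1581500049689
top [0.49160155 0.02418467 1.50146123] [ 0.06200202  0.00578285 -0.99805927] 439.15842728181474
{'clock': 0.1, 'qpos': [-74.32, 27.371, 1.28, 89.17, -0.658, 63.558, -4.759], 'joint_vel': [-0.038, -0.119, 0.001, -0.241, 0.037, 0.051, -0.029], 'tau': [0.005, -59.776, 1.614, -28.196, 0.013, 0.005, -0.0], 'tool_pos': [0.251, 0.626, 0.255], 'ee_rot': [-179.909, 0.007, 158.13], 'wrist_force': [0.006, -0.154, -0.583], 'moment': [0.042, 0.004, 0.015], 'finger_force': 0.0, 'width': 0.085}
```

View pics/top0.png

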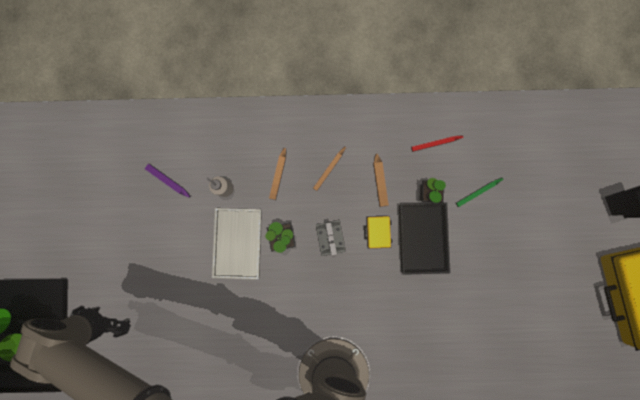

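View pics/side0.png

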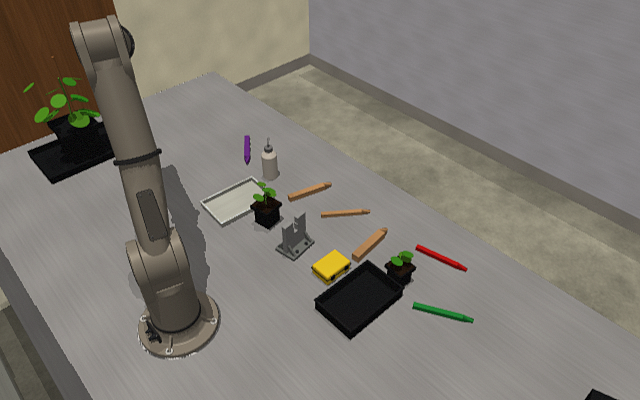

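The top view shows three wooden stakes at (278,174), (330,168) and (380,181). The purple (167,180), red (437,143) and green (480,191) pieces are look-alikes to leave alone. The gauge is at (331,237), the metal tray at (237,243), the black tray at (424,238), the tall plant at (281,236), the case at (378,232), the seedling at (433,190) and the bottle at (219,186). Only the bare-wood stakes fit the description, so I'll confirm those in crops.

Run:
```python
from h import *
import pickle
S={n:pickle.load(open(n+'0.pkl','rb')) for n in('side','top')}
C={'top':(195,135,265,150),'side':(190,140,230,200)}
res={}
for n,s in S.items():
    im=s['pixels']; x,y,w,h=C[n]
    cv2.imwrite(f'pics/{n}_crop.png',cv2.resize(im[y:y+h,x:x+w,::-1],None,fx=3,fy=3,interpolation=cv2.INTER_CUBIC))
    hsv=cv2.cvtColor(im,cv2.COLOR_RGB2HSV)
    m=((hsv[...,0]>5)&(hsv[...,0]<22)&(hsv[...,1]>90)&(hsv[...,2]>70)).astype(np.uint8)
    m[:,:200]=0; m[:130]=0; m[:,500:]=0
    cs=[c for c in cv2.findContours(m,0,cv2.CHAIN_APPROX_NONE)[0] if cv2.contourArea(c)>60]
    cs.sort(key=lambda c:c[:,0,0].mean())
    res[n]=[]
    for c in cs:
        mm=np.zeros_like(m);cv2.drawContours(mm,[c],-1,1,-1)
        p=np.argwhere(mm>0)[:,::-1].astype(float);c0=p.mean(0)
        d=np.linalg.svd(p-c0,full_matrices=False)[2][0]
        if d[1]>0:d=-d
        a=(p-c0)@d; print(n,len(p),c0.round(1),'lo',(c0+d*a.min()).round(1),'hi',(c0+d*a.max()).round(1))
        res[n].append((c0,c0+d*a.min(),c0+d*a.max()))
t=S['top']
for c0,lo,hi in res['top']:
    print('top ray z=.018',(ray(t,[c0,lo,hi],.018)*1000).round(0).tolist(),[ (proj(S['side'],r)).round(0).tolist() for r in ray(t,[c0,lo,hi],.018)])
for a in res['top']:
    best=min(res['side'],key=lambda b:np.linalg.norm(b[0]-proj(S['side'],ray(t,[a[0]],.011))[0]))
    print('tri centre',(tri(t,a[0],S['side'],best[0])*1000).round(0))
```

```text
side 325 [307.9 191.1] lo [288. 198.] hi [330.1 183.4]
side 263 [343.9 212.6] lo [320.9 214.3] hi [369.1 210.7]
side 444 [368.7 244.2] lo [352.9 259. ] hi [386.1 228. ]
top 316 [277.6 174.6] lo [271.7 198.4] hi [284.1 148. ]
top 216 [328.6 169.2] lo [314.7 188.8] hi [344.2 147.2]
top 419 [380.2 181.2] lo [383.7 205.3] hi [376.2 154. ]
top ray z=.018 [[669.0, 173.0, 18.0], [588.0, 194.0, 18.0], [760.0, 149.0, 18.0]] [[[308.0, 190.0]], [[288.0, 197.0]], [[330.0, 183.0]]]
top ray z=.018 [[684.0, -1.0, 18.0], [618.0, 47.0, 18.0], [758.0, -56.0, 18.0]] [[[343.0, 211.0]], [[321.0, 213.0]], [[368.0, 209.0]]]
top ray z=.018 [[639.0, -175.0, 18.0], [557.0, -184.0, 18.0], [732.0, -164.0, 18.0]] [[[370.0, 243.0]], [[355.0, 257.0]], [[386.0, 228.0]]]
tri centre [669. 174.  12.]
tri centre [686.  -2.  11.]
tri centre [ 638. -174.   14.]
```

View pics/top_crop.png

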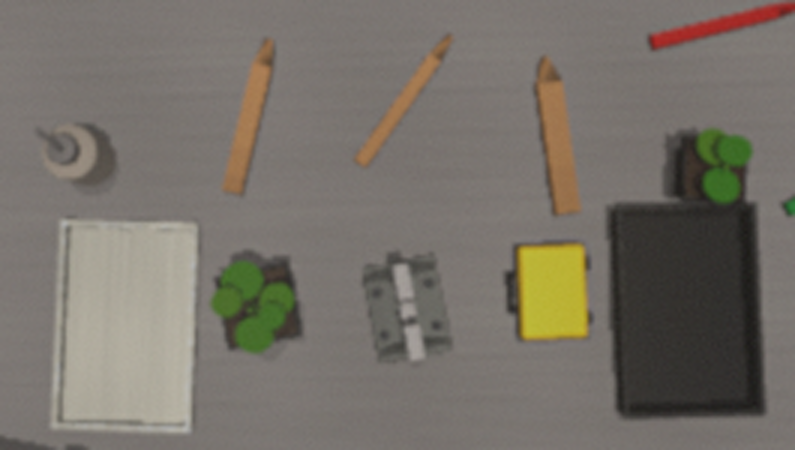

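View pics/side_crop.png

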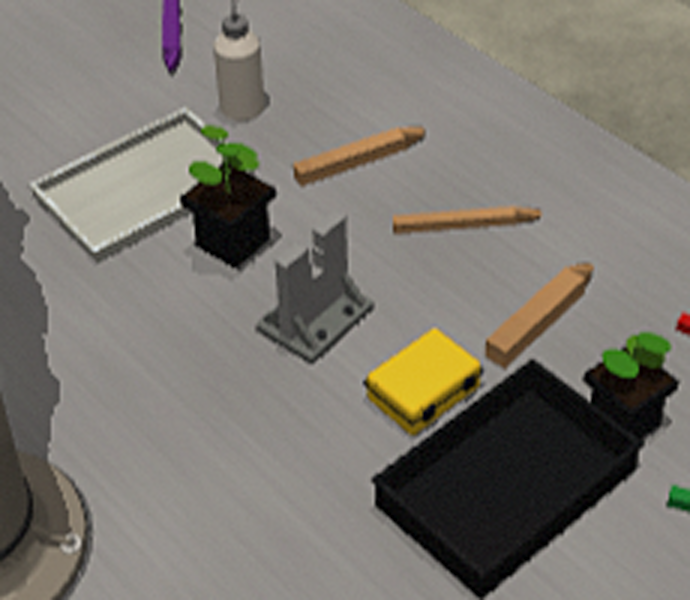

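The crops confirm three bare-wood stakes at top (277.6,174.6), (328.6,169.2) and (380.2,181.2). Their measured centre heights are 11–14 mm, which fits. The gauge plate runs roughly along world x, with the tall plant on its +y side and the case on its −y side.

Run:
```python
from h import *
import pickle
S={n:pickle.load(open(n+'0.pkl','rb')) for n in('side','top')}
T=lambda p:np.array(p)/3+[195,135]-1/3
D=lambda p:np.array(p)/3+[190,140]-1/3
t,s=S['top'],S['side']
g=cv2.cvtColor(t['pixels'],cv2.COLOR_RGB2GRAY)
sub=cv2.resize(g[218:260,318:346],None,fx=8,fy=8,interpolation=cv2.INTER_CUBIC)
m=(sub>155).astype(np.uint8)
n,l,stt,cc=cv2.connectedComponentsWithStats(m)
p=np.argwhere(m>0)[:,::-1].astype(np.float32)
r=cv2.minAreaRect(p);b=cv2.boxPoints(r)/8+[318-.44,218-.44]
print('plate px',b.round(1).tolist(),'comps',stt[1:,4].tolist())
W=ray(t,b,.130)*1000;print(W.round(0).tolist(),'c',W.mean(0).round(1))
q=(p/8+[318-.44,218-.44]);w=ray(t,q,.13)*1000
d=np.linalg.svd(w-w.mean(0),full_matrices=False)[2][0];d*=np.sign(d[0]);print('yaw',np.degrees(np.arctan2(d[1],d[0])),'mean',w.mean(0))
a=(w-W.mean(0))@d;hh=np.histogram(a,np.arange(-54,55,3));print(dict(zip(hh[1][:-1].astype(int).tolist(),hh[0].tolist())))
# side: notch mouth corners
P1,P2=D((310,257)),D((315,232))
print('side mouth corners at z130',(ray(s,[P1,P2,D((277,263)),D((347,218))],.13)*1000).round(0).tolist())
cor={'steel':[((52,427),(33,186)),((190,430),(98,256)),((62,221),(187,110))],'black':[((620,414),(378,482)),((763,410),(482,595)),((752,204),(640,445)),((612,206),(532,362))]}
for k,v in cor.items():
    for tp,sp in v: print(k,'tri',(tri(t,T(tp),s,D(sp))*1000).round(0))
print('steel',(ray(t,[T(q) for q in((52,427),(190,430),(197,225),(62,221))],.02).mean(0)*1000).round(0))
print('black',(ray(t,[T(q) for q in((620,414),(763,410),(752,204),(612,206))],.045).mean(0)*1000).round(0))
print('plant',(tri(t,T((257,305)),s,D((230,195)))*1000).round(0),'case',(ray(t,T((553,292)),.042)*1000).round(0), 'seedl',(ray(t,T((720,165)),.1)*1000).round(0),'bottle',(ray(t,T((70,150)),.15)*1000).round(0))
```

```text
plate px [[326.4, 224.0], [329.5, 223.5], [335.1, 253.3], [331.9, 253.9]] comps [1335, 181, 1521]
[[497.0, 12.0, 130.0], [499.0, 2.0, 130.0], [406.0, -13.0, 130.0], [405.0, -4.0, 130.0]] c [451.7  -1.  130. ]
yaw 9.427972293022819 mean [449.72163679  -1.09591041 130.        ]
{-54: 0, -51: 0, -48: 89, -45: 160, -42: 148, -39: 152, -36: 187, -33: 180, -30: 166, -27: 123, -24: 130, -21: 172, -18: 14, -15: 0, -12: 0, -9: 0, -6: 0, -3: 30, 0: 112, 3: 39, 6: 0, 9: 0, 12: 0, 15: 29, 18: 175, 21: 114, 24: 100, 27: 104, 30: 150, 33: 187, 36: 125, 39: 129, 42: 144, 45: 78, 48: 0, 51: 0}
side mouth corners at z130 [[435.0, -22.0, 130.0], [464.0, 4.0, 130.0], [403.0, -5.0, 130.0], [504.0, -3.0, 130.0]]
steel tri [332. 395.  19.]
steel tri [324. 243.  14.]
steel tri [560. 384.  19.]
black tri [ 335. -235.   37.]
black tri [ 330. -393.   21.]
black tri [ 561. -386.   42.]
black tri [ 563. -232.   39.]
steel [440. 314.  20.]
black [ 447. -309.   45.]
plant [462. 159.  81.] case [[ 468. -163.   42.]] seedl [[ 600. -337.  100.]] bottle [[626. 344. 150.]]
```

```bash
cat > plan.py <<'E'
# usage: python3 plan.py "x y z yaw hand [step]" ... : way-points in mm/deg; prints rows in the move's axes
import sys
from h import *
st=arm.get_state(); p=np.array(st['tool_pos'])*1000; y=float(st['ee_rot'][2])
rows=[]
for w in sys.argv[1:]:
    v=list(map(float,w.split())); tgt=np.array(v[:3]); step=v[5] if len(v)>5 else 45
    dy=(v[3]-y+180)%360-180
    n=max(1,int(np.ceil(max(np.linalg.norm(tgt-p)/step,abs(np.radians(dy))/.145))))
    for i in range(n):
        c,s=np.cos(np.radians(y)),np.sin(np.radians(y))
        A=np.array([[c,s,0],[s,-c,0],[0,0,-1]])          # rows: tool x,y,z in world
        k=n-i; d=np.round(A@((tgt-p)/k),0 if k>1 else 1); dyr=(v[3]-y+180)%360-180
        tw=round(-np.radians(dyr)/k,3)
        rows.append([v[4],*d.tolist(),tw]); p=p+A.T@d; y-=np.degrees(tw)
print(len(rows),rows); print('end',p.round(1),round(y,1),'now',np.round(np.array(st['tool_pos'])*1000,1),np.round(st['ee_rot'],1),'F',np.round(st['wrist_force'],1),'w',round(st['width']*1000,1),'t',st['clock'])
E
python3 plan.py "679 170 230 165.3 -1" "679 170 110 165.3 -1"
```

```text
17 [[-1.0, -40.0, -19.0, 2.0, np.float64(-0.009)], [-1.0, -40.0, -19.0, 2.0, np.float64(-0.009)], [-1.0, -40.0, -20.0, 2.0, np.float64(-0.009)], [-1.0, -40.0, -20.0, 2.0, np.float64(-0.009)], [-1.0, -40.0, -20.0, 2.0, np.float64(-0.009)], [-1.0, -40.0, -21.0, 2.0, np.float64(-0.009)], [-1.0, -39.0, -21.0, 2.0, np.float64(-0.009)], [-1.0, -39.0, -21.0, 2.0, np.float64(-0.009)], [-1.0, -39.0, -22.0, 2.0, np.float64(-0.009)], [-1.0, -39.0, -22.0, 1.0, np.float64(-0.009)], [-1.0, -39.0, -22.0, 2.0, np.float64(-0.009)], [-1.0, -39.0, -23.0, 1.0, np.float64(-0.009)], [-1.0, -38.0, -23.0, 2.0, np.float64(-0.009)], [-1.0, -38.0, -23.4, 1.4, np.float64(-0.008)], [-1.0, -0.0, 0.0, 40.0, np.float64(-0.0)], [-1.0, -0.0, 0.0, 40.0, np.float64(-0.0)], [-1.0, -0.0, 0.0, 40.0, np.float64(-0.0)]]
end [679. 170. 110.] 165.3 now [251.3 626.  255.4] [-179.9    0.   158.1] F [ 0.  -0.2 -0.6] w 85.4 t 0.1
```

Call:
drive_tool(targets=[[-1,-40,-19,2,-0.009],[-1,-40,-19,2,-0.009],[-1,-40,-20,2,-0.009],[-1,-40,-20,2,-0.009],[-1,-40,-20,2,-0.009],[-1,-40,-21,2,-0.009],[-1,-39,-21,2,-0.009],[-1,-39,-21,2,-0.009],[-1,-39,-22,2,-0.009],[-1,-39,-22,2,-0.009],[-1,-39,-22,2,-0.009],[-1,-39,-23,1,-0.009]])

```text
clock: 1.3
tool_pos: [0.6189, 0.2339, 0.2327]
ee_rot: [-180.0, -0.0, 164.4]
wrist_force: [0.7, 0.7, 0.4]
width: 0.0851
finger_force: 0.0
```

Call:
drive_tool(targets=[[-1,-38,-23,2,-0.009],[-1,-38,-23,1,-0.008],[-1,0,0,40,0],[-1,0,0,40,0],[-1,0,0,40,0],[-1,0,0,0,0],[-1,0,0,0,0]])

```text
clock: 2.0
tool_pos: [0.679, 0.1707, 0.1102]
ee_rot: [-179.9, -0.1, 165.3]
wrist_force: [0.2, -0.6, 1.1]
width: 0.0853
finger_force: 0.0
```

```bash
sed -i 's/tw=round(-np.radians(dyr)\/k,3)/tw=float(round(-np.radians(dyr)\/k,3))/' plan.py; python3 plan.py "679 170 60 165.3 -1"; python3 -c "
from h import *
s=snap('top');x,y=240,130
cv2.imwrite('pics/t1.png',cv2.resize(s['pixels'][y:y+100,x:x+130,::-1],None,fx=5,fy=5,interpolation=cv2.INTER_CUBIC))"
```

```text
2 [[-1.0, -0.0, -0.0, 25.0, -0.0], [-1.0, -0.2, -0.7, 25.2, -0.0]]
end [679. 170.  60.] 165.3 now [679.  170.7 110.2] [-1.799e+02 -1.000e-01  1.653e+02] F [ 0.2 -0.6  1.1] w 85.3 t 2.0
```

View pics/t1.png

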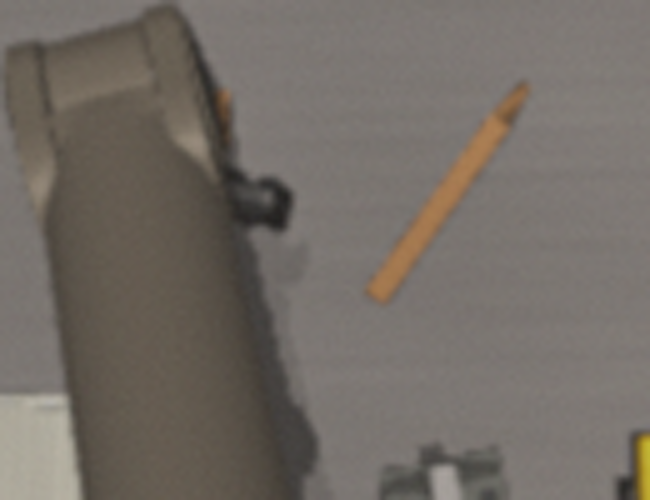

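The arm hides stake 1 from the top camera; only its tip shows, at crop (225,110), which matches the axis I measured. Tracking is accurate, so I'll descend and grip.

Call:
drive_tool(targets=[[-1,0,-0.7,30,0],[-1,0,0,30,0],[-1,0,0,15,0],[-1,0,0,6,0],[1,0,0,0,0],[1,0,0,0,0],[1,0,0,0,0],[1,0,0,0,0],[1,0,0,0,0],[1,0,0,0,0]])

```text
clock: 3.05
tool_pos: [0.6799, 0.1703, 0.0305]
ee_rot: [179.9, 0.1, 165.3]
wrist_force: [-0.1, 0.1, 5.0]
width: 0.0207
finger_force: 59.8
```

```bash
python3 plan.py "680 170.3 100 165.3 1" "600 100 235 165.3 1" "458 -42.4 235 99.4 1" "458 -42.4 185 99.4 1"
```

```text
16 [[1.0, -0.0, 0.0, -35.0, -0.0], [1.0, -0.1, 0.0, -34.5, -0.0], [1.0, 15.0, -22.0, -34.0, -0.0], [1.0, 15.0, -22.0, -34.0, -0.0], [1.0, 15.0, -22.0, -34.0, -0.0], [1.0, 14.5, -22.3, -33.0, -0.0], [1.0, 13.0, -22.0, -0.0, 0.144], [1.0, 9.0, -23.0, -0.0, 0.144], [1.0, 6.0, -24.0, -0.0, 0.144], [1.0, 2.0, -25.0, -0.0, 0.144], [1.0, -1.0, -25.0, -0.0, 0.143], [1.0, -5.0, -25.0, -0.0, 0.144], [1.0, -8.0, -24.0, -0.0, 0.143], [1.0, -11.8, -22.3, -0.0, 0.144], [1.0, 0.0, -0.0, 25.0, -0.0], [1.0, 0.0, -0.0, 25.0, -0.0]]
end [458.  -42.4 185. ] 99.4 now [679.9 170.3  30.5] [1.799e+02 1.000e-01 1.653e+02] F [-0.1  0.1  5. ] w 20.7 t 3.05
```

Call:
drive_tool(targets=[[1,0,0,-25,0],[1,0,0,-45,0],[1,15,-22,-34,0],[1,15,-22,-34,0],[1,15,-22,-34,0],[1,14.5,-22,-33,0],[1,13,-22,0,0.144],[1,9,-23,0,0.144],[1,6,-24,0,0.144],[1,2,-25,0,0.144],[1,-1,-25,0,0.143],[1,-5,-25,0,0.144]])

```text
clock: 4.25
tool_pos: [0.4919, -0.0073, 0.2342]
ee_rot: [-180.0, -0.0, 115.5]
wrist_force: [0.6, 0.1, -0.7]
width: 0.0204
finger_force: 59.0
```

Call:
drive_tool(targets=[[1,-8,-24,0,0.143],[1,-12,-22,0,0.144],[1,0,0,25,0],[1,0,0,20,0],[1,0,0,0,0],[1,0,0,0,0]])

```text
clock: 4.85
tool_pos: [0.4574, -0.0425, 0.1895]
ee_rot: [-180.0, 0.0, 99.4]
wrist_force: [-1.1, 0.5, -0.1]
width: 0.0207
finger_force: 59.0
```

```bash
python3 plan.py "458 -42.4 185 99.4 1"; python3 -c "
from h import *
s=snap('side');x,y=230,150
cv2.imwrite('pics/s1.png',cv2.resize(s['pixels'][y:y+120,x:x+140,::-1],None,fx=5,fy=5,interpolation=cv2.INTER_CUBIC))
s=snap('top');cv2.imwrite('pics/t2.png',s['pixels'][...,::-1])"
```

```text
1 [[1.0, 0.0, 0.6, 4.5, -0.0]]
end [458.  -42.4 185. ] 99.4 now [457.4 -42.5 189.5] [-180.     0.    99.4] F [-1.1  0.5 -0.1] w 20.7 t 4.85
```

View pics/s1.png

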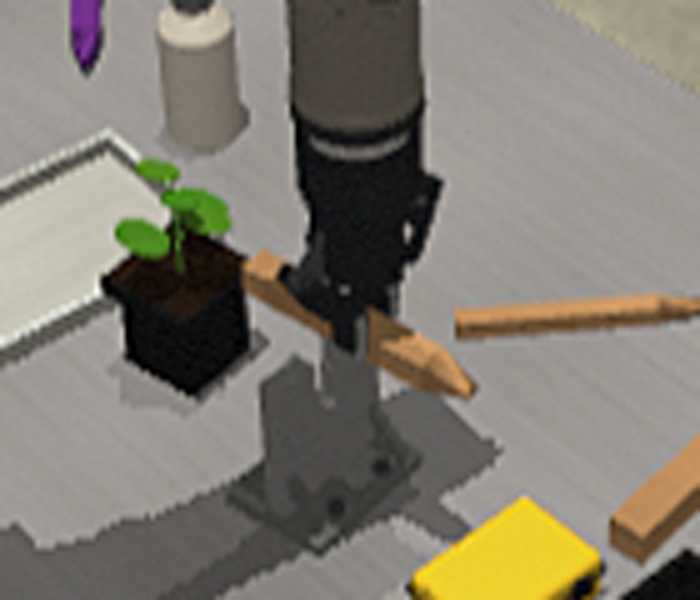

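The stake is level above the notch: butt at crop (265,275), point at (470,390), clear of the plant at (180,230). I'll lower it gently.

Call:
drive_tool(targets=[[1,0,0.5,10,0],[1,0,0,10,0],[1,0,0,5,0],[1,0,0,3,0],[1,0,0,3,0],[1,0,0,3,0],[1,0,0,0,0]])

```text
clock: 5.65
tool_pos: [0.4579, -0.0424, 0.155]
ee_rot: [-180.0, -0.0, 99.4]
wrist_force: [0.8, -0.4, -0.7]
width: 0.0205
finger_force: 59.0
```

Call:
drive_tool(targets=[[1,0,0,4,0],[1,0,0,4,0],[1,0,0,4,0],[1,0,0,3,0],[1,0,0,0,0]])

```text
clock: 6.15
tool_pos: [0.4578, -0.0424, 0.1398]
ee_rot: [-180.0, 0.0, 99.4]
wrist_force: [0.5, -0.7, -0.7]
width: 0.0205
finger_force: 59.0
```

Call:
drive_tool(targets=[[1,0,0,2,0],[1,0,0,2,0],[1,0,0,1,0],[1,0,0,1,0],[1,0,0,0,0]])

```text
clock: 6.65
tool_pos: [0.4581, -0.0424, 0.1343]
ee_rot: [-180.0, -0.0, 99.4]
wrist_force: [-0.5, 0.7, 0.1]
width: 0.0205
finger_force: 59.1
```

Call:
drive_tool(targets=[[1,0,0,1,0],[1,0,0,1,0],[1,0,0,1,0],[1,0,0,0,0]])

```text
clock: 7.05
tool_pos: [0.4585, -0.043, 0.1322]
ee_rot: [179.9, 0.0, 99.4]
wrist_force: [-2.3, -2.6, 10.4]
width: 0.0208
finger_force: 60.7
```

It stopped at the ledges with 10 N and the tool at z=132, so stake 1 is good and goes to the metal tray.

```bash
python3 plan.py "458 -42.4 255 99.4 1" "445 314 255 177 1" "445 314 60 177 1" "445 314 37 177 1 12"
```

```text
20 [[1.0, 0.0, -0.0, -41.0, -0.0], [1.0, 0.0, -0.0, -41.0, -0.0], [1.0, 0.7, -0.4, -40.8, -0.001], [1.0, 35.0, 5.0, -0.0, -0.135], [1.0, 34.0, 9.0, -0.0, -0.135], [1.0, 33.0, 14.0, -0.0, -0.136], [1.0, 31.0, 18.0, -0.0, -0.135], [1.0, 28.0, 22.0, -0.0, -0.136], [1.0, 25.0, 26.0, -0.0, -0.135], [1.0, 21.0, 29.0, -0.0, -0.136], [1.0, 17.0, 31.0, -0.0, -0.135], [1.0, 13.0, 33.0, -0.0, -0.136], [1.0, 7.5, 35.3, -0.0, -0.135], [1.0, -0.0, 0.0, 39.0, -0.0], [1.0, -0.0, 0.0, 39.0, -0.0], [1.0, -0.0, 0.0, 39.0, -0.0], [1.0, -0.0, 0.0, 39.0, -0.0], [1.0, -0.0, 0.0, 39.0, -0.0], [1.0, -0.0, 0.0, 11.0, -0.0], [1.0, -0.0, 0.0, 12.0, -0.0]]
end [445. 314.  37.] 177.0 now [458.5 -43.  132.2] [179.9   0.   99.4] F [-2.3 -2.6 10.4] w 20.8 t 7.05
```

Call:
drive_tool(targets=[[1,0,0,-25,0],[1,0,0,-50,0],[1,0,0,-50,0],[1,35,5,0,-0.135],[1,34,9,0,-0.135],[1,33,14,0,-0.136],[1,31,18,0,-0.135],[1,28,22,0,-0.136],[1,25,26,0,-0.135],[1,21,29,0,-0.136],[1,17,31,0,-0.135],[1,13,33,0,-0.136]])

```text
clock: 8.25
tool_pos: [0.4456, 0.2793, 0.2562]
ee_rot: [180.0, -0.0, 169.6]
wrist_force: [0.2, -0.7, 0.1]
width: 0.0206
finger_force: 60.0
```

Call:
drive_tool(targets=[[1,7.5,35,0,-0.135],[1,0,0,45,0],[1,0,0,45,0],[1,0,0,45,0],[1,0,0,45,0],[1,0,0,15,0],[1,0,0,12,0],[1,0,0,0,0]])

```text
clock: 9.05
tool_pos: [0.4446, 0.3133, 0.0481]
ee_rot: [-179.9, -0.1, 177.0]
wrist_force: [-0.4, -1.1, -0.7]
width: 0.0208
finger_force: 59.9
```

Call:
drive_tool(targets=[[1,0,0,7,0],[1,0,0,4,0],[1,0,0,2,0],[1,0,0,0,0]])

```text
clock: 9.45
tool_pos: [0.4452, 0.3138, 0.0366]
ee_rot: [180.0, 0.0, 177.0]
wrist_force: [-0.8, 0.4, -0.1]
width: 0.0209
finger_force: 59.9
```

Call:
drive_tool(targets=[[1,0,0,2,0],[1,0,0,0,0]])

```text
clock: 9.65
tool_pos: [0.4454, 0.314, 0.035]
ee_rot: [180.0, 0.0, 177.0]
wrist_force: [-2.1, -1.7, 6.5]
width: 0.0204
finger_force: 61.0
```

Call:
drive_tool(targets=[[0,0,0,0,0],[0,0,0,0,0],[0,0,0,-20,0],[0,0,0,-45,0],[0,0,0,-45,0],[-1,0,0,-45,0],[-1,0,0,-40,0]])

```text
clock: 10.35
tool_pos: [0.4452, 0.3136, 0.2317]
ee_rot: [179.9, 0.1, 177.0]
wrist_force: [0.9, 0.7, -0.1]
width: 0.07
finger_force: 0.0
```

```bash
python3 plan.py "692 -7.5 230 143.7 -1" "692 -7.5 60 143.7 -1" "692 -7.5 29 143.7 -1 12"; python3 -c "
from h import *
s=snap('side');x,y=190,150
cv2.imwrite('pics/s2.png',cv2.resize(s['pixels'][y:y+110,x:x+190,::-1],None,fx=4,fy=4))"
```

```text
17 [[-1.0, -26.0, -31.0, 0.0, 0.058], [-1.0, -28.0, -29.0, 0.0, 0.058], [-1.0, -30.0, -27.0, 0.0, 0.058], [-1.0, -31.0, -26.0, 0.0, 0.058], [-1.0, -33.0, -24.0, 0.0, 0.058], [-1.0, -34.0, -22.0, 0.0, 0.058], [-1.0, -35.0, -20.0, 0.0, 0.058], [-1.0, -37.0, -18.0, 1.0, 0.058], [-1.0, -37.0, -16.0, 0.0, 0.058], [-1.0, -38.3, -12.9, 0.7, 0.059], [-1.0, 0.0, -0.0, 42.0, -0.0], [-1.0, 0.0, -0.0, 43.0, -0.0], [-1.0, 0.0, -0.0, 42.0, -0.0], [-1.0, 0.0, -0.0, 43.0, -0.0], [-1.0, 0.0, -0.0, 10.0, -0.0], [-1.0, 0.0, -0.0, 10.0, -0.0], [-1.0, 0.0, -0.0, 11.0, -0.0]]
end [692.   -7.5  29. ] 143.7 now [445.2 313.6 231.7] [1.799e+02 1.000e-01 1.770e+02] F [ 0.9  0.7 -0.1] w 70.0 t 10.35
```

View pics/s2.png

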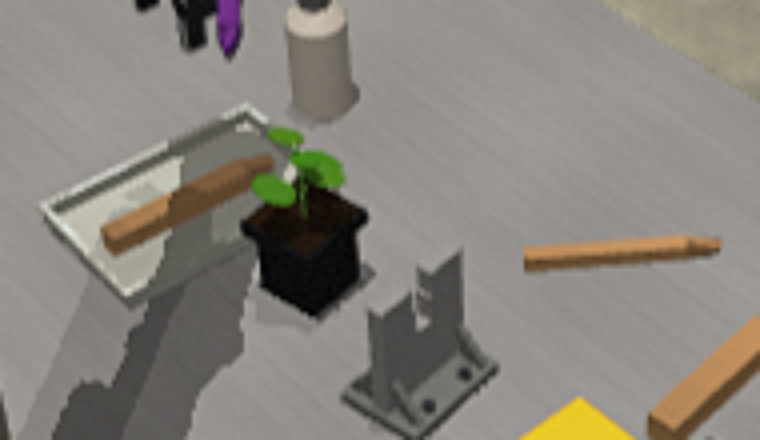

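Stake 1 lies flat in the metal tray, from crop (110,240) to (270,160), and the plant hasn't moved. Next is the middle stake.

Call:
drive_tool(targets=[[-1,-26,-31,0,0.058],[-1,-28,-29,0,0.058],[-1,-30,-27,0,0.058],[-1,-31,-26,0,0.058],[-1,-33,-24,0,0.058],[-1,-34,-22,0,0.058],[-1,-35,-20,0,0.058],[-1,-37,-18,1,0.058],[-1,-37,-16,0,0.058],[-1,-38,-13,1,0.059],[-1,0,0,42,0],[-1,0,0,42,0]])

```text
clock: 11.6
tool_pos: [0.6932, -0.0095, 0.143]
ee_rot: [179.9, 0.2, 143.5]
wrist_force: [1.0, 1.1, -0.7]
width: 0.0857
finger_force: 0.0
```

Call:
drive_tool(targets=[[-1,0,0,42,0],[-1,0,0,42,0],[-1,0,0,20,0],[-1,0,0,10,0],[-1,0,0,3,0],[-1,0,0,0,0],[1,0,0,0,0],[1,0,0,0,0],[1,0,0,0,0],[1,0,0,0,0],[1,0,0,0,0],[1,0,0,0,0]])

```text
clock: 12.8
tool_pos: [0.6922, -0.0073, 0.0269]
ee_rot: [180.0, 0.0, 143.7]
wrist_force: [0.2, -0.5, 3.8]
width: 0.0142
finger_force: 60.5
```

```bash
python3 plan.py "692 -7.5 80 143.7 1 30" "600 -30 235 143.7 1"  "458 -42.4 235 99.4 1" "458 -42.4 180 99.4 1"
```

```text
15 [[1.0, 0.0, -0.0, -27.0, -0.0], [1.0, 0.0, -0.3, -26.1, -0.0], [1.0, 12.0, -15.0, -31.0, -0.0], [1.0, 12.0, -14.0, -31.0, -0.0], [1.0, 12.0, -15.0, -31.0, -0.0], [1.0, 12.0, -14.0, -31.0, -0.0], [1.0, 12.8, -14.6, -31.0, -0.0], [1.0, 18.0, -16.0, -0.0, 0.129], [1.0, 16.0, -18.0, -0.0, 0.129], [1.0, 13.0, -20.0, -0.0, 0.129], [1.0, 11.0, -21.0, -0.0, 0.129], [1.0, 8.0, -22.0, -0.0, 0.128], [1.0, 4.4, -23.0, -0.0, 0.129], [1.0, -0.0, 0.0, 27.0, -0.0], [1.0, -0.0, 0.0, 28.0, -0.0]]
end [458.  -42.4 180. ] 99.4 now [692.2  -7.3  26.9] [180.    0.  143.7] F [ 0.2 -0.5  3.8] w 14.2 t 12.8
```

Call:
drive_tool(targets=[[1,0,0,-20,0],[1,0,0,-33,0],[1,12,-15,-31,0],[1,12,-14,-31,0],[1,12,-15,-31,0],[1,12,-14,-31,0],[1,13,-15,-31,0],[1,18,-16,0,0.129],[1,16,-18,0,0.129],[1,13,-20,0,0.129],[1,11,-21,0,0.129],[1,8,-22,0,0.128]])

```text
clock: 14.0
tool_pos: [0.4793, -0.0401, 0.2341]
ee_rot: [-180.0, -0.0, 106.5]
wrist_force: [-0.1, 0.9, 1.1]
width: 0.0145
finger_force: 60.0
```

Call:
drive_tool(targets=[[1,4.5,-23,0,0.129],[1,0,0,25,0],[1,0,0,25,0],[1,0,0,5,0],[1,0,0,0,0],[1,0,0,0,0]])

```text
clock: 14.6
tool_pos: [0.4579, -0.0424, 0.1801]
ee_rot: [179.9, 0.0, 99.4]
wrist_force: [0.5, 0.7, 0.4]
width: 0.0142
finger_force: 60.0
```

```bash
python3 plan.py "458 -42.4 175 99.4 1"
```

```text
1 [[1.0, 0.0, 0.1, 5.1, -0.0]]
end [458.  -42.4 175. ] 99.4 now [457.9 -42.4 180.1] [179.9   0.   99.4] F [0.5 0.7 0.4] w 14.2 t 14.6
```

Call:
drive_tool(targets=[[1,0,0,12,0],[1,0,0,8,0],[1,0,0,5,0],[1,0,0,4,0],[1,0,0,4,0],[1,0,0,4,0],[1,0,0,4,0],[1,0,0,3,0],[1,0,0,0,0]])

```text
clock: 15.5
tool_pos: [0.457, -0.0423, 0.1349]
ee_rot: [-180.0, -0.0, 99.4]
wrist_force: [-0.3, 0.4, -0.6]
width: 0.014
finger_force: 60.0
```

Call:
drive_tool(targets=[[1,0,0,2,0],[1,0,0,2,0],[1,0,0,1,0],[1,0,0,1,0],[1,0,0,1,0],[1,0,0,0,0]])

```text
clock: 16.1
tool_pos: [0.4576, -0.0422, 0.1283]
ee_rot: [180.0, 0.0, 99.4]
wrist_force: [0.9, 0.5, -1.2]
width: 0.0147
finger_force: 59.9
```

Already below the ledge height (130.5) with no force, so I'll continue to the floor, expected at about 104.5.

Call:
drive_tool(targets=[[1,0,0,2,0],[1,0,0,2,0],[1,0,0,3,0],[1,0,0,3,0],[1,0,0,3,0],[1,0,0,3,0],[1,0,0,3,0],[1,0,0,0,0]])

```text
clock: 16.9
tool_pos: [0.4576, -0.0422, 0.109]
ee_rot: [180.0, 0.0, 99.4]
wrist_force: [3.9, 1.6, -2.3]
width: 0.0143
finger_force: 59.8
```

Call:
drive_tool(targets=[[1,0,0,2,0],[1,0,0,1,0],[1,0,0,1,0],[1,0,0,1,0],[1,0,0,0,0]])

```text
clock: 17.4
tool_pos: [0.4576, -0.0423, 0.1045]
ee_rot: [180.0, -0.0, 99.4]
wrist_force: [2.8, -0.5, 3.5]
width: 0.0142
finger_force: 60.5
```

It reached the floor at z=104.5 with light contact, so stake 2 dropped past the ledges and goes to the black tray.

```bash
python3 plan.py "458 -42.4 225 99.4 1" "450 -337 225 181 1" "450 -337 44 181 1"
```

```text
18 [[1.0, -0.0, 0.0, -40.0, -0.0], [1.0, -0.0, 0.0, -40.0, -0.0], [1.0, -0.2, 0.4, -40.5, -0.0], [1.0, -29.0, -6.0, -0.0, -0.142], [1.0, -28.0, -10.0, -0.0, -0.142], [1.0, -26.0, -13.0, -0.0, -0.143], [1.0, -24.0, -17.0, -0.0, -0.142], [1.0, -21.0, -20.0, -0.0, -0.143], [1.0, -18.0, -23.0, -0.0, -0.142], [1.0, -15.0, -26.0, -0.0, -0.143], [1.0, -11.0, -27.0, -0.0, -0.142], [1.0, -7.0, -29.0, -0.0, -0.143], [1.0, -3.4, -29.5, -0.0, -0.142], [1.0, 0.0, 0.0, 36.0, -0.0], [1.0, 0.0, 0.0, 36.0, -0.0], [1.0, 0.0, 0.0, 36.0, -0.0], [1.0, 0.0, 0.0, 36.0, -0.0], [1.0, 0.0, 0.0, 37.0, -0.0]]
end [ 450. -337.   44.] 181.0 now [457.6 -42.3 104.5] [180.   -0.   99.4] F [ 2.8 -0.5  3.5] w 14.2 t 17.4
```

Call:
drive_tool(targets=[[1,0,0.5,-20,0],[1,0,0,-45,0],[1,0,0,-50,0],[1,-29,-6,-5,-0.142],[1,-28,-10,0,-0.142],[1,-26,-13,0,-0.143],[1,-24,-17,0,-0.142],[1,-21,-20,0,-0.143],[1,-18,-23,0,-0.142],[1,-15,-26,0,-0.143],[1,-11,-27,0,-0.142],[1,-7,-29,0,-0.143]])

```text
clock: 18.6
tool_pos: [0.4483, -0.3075, 0.2232]
ee_rot: [179.9, -0.2, 173.2]
wrist_force: [1.7, 0.0, -0.1]
width: 0.0141
finger_force: 60.1
```

Call:
drive_tool(targets=[[1,-3,-29,0,-0.142],[1,0,0,40,0],[1,0,0,40,0],[1,0,0,40,0],[1,0,0,35,0],[1,0,0,15,0],[1,0,0,8,0],[1,0,0,0,0]])

```text
clock: 19.4
tool_pos: [0.4491, -0.3361, 0.0461]
ee_rot: [180.0, -0.1, -179.0]
wrist_force: [-0.1, -0.1, -0.1]
width: 0.0142
finger_force: 60.1
```

Call:
drive_tool(targets=[[1,0,0,8,0],[1,0,0,4,0],[1,0,0,2,0],[1,0,0,1,0],[1,0,0,0,0]])

```text
clock: 19.9
tool_pos: [0.4496, -0.3363, 0.0315]
ee_rot: [-180.0, 0.0, -179.0]
wrist_force: [-0.1, -0.1, -0.1]
width: 0.0147
finger_force: 60.1
```

Call:
drive_tool(targets=[[1,0,0,1,0],[0.3,0,0,0,0],[0.3,0,0,0,0],[0.3,0,0,0,0],[0.3,0,0,-20,0],[0.3,0,0,-45,0],[0.3,0,0,-45,0],[-1,0,0,-45,0],[-1,0,0,-20,0]])

```text
clock: 20.8
tool_pos: [0.4507, -0.3375, 0.2095]
ee_rot: [-179.8, 0.3, -179.0]
wrist_force: [0.6, 0.3, 0.1]
width: 0.0579
finger_force: 0.0
```

```bash
python3 plan.py "649.5 -173.5 200 186.5 -1" "649.5 -173.5 60 186.5 -1"; python3 -c "
from h import *
s=snap('side');x,y=290,200
cv2.imwrite('pics/s3.png',cv2.resize(s['pixels'][y:y+150,x:x+140,::-1],None,fx=4,fy=4))"
```

```text
10 [[-1.0, -34.0, 27.0, 2.0, -0.016], [-1.0, -34.0, 26.0, 1.0, -0.016], [-1.0, -34.0, 26.0, 2.0, -0.016], [-1.0, -35.0, 25.0, 1.0, -0.016], [-1.0, -35.0, 25.0, 2.0, -0.016], [-1.0, -35.7, 23.4, 1.5, -0.017], [-1.0, 0.0, 0.0, 35.0, 0.0], [-1.0, 0.0, 0.0, 35.0, 0.0], [-1.0, 0.0, 0.0, 35.0, 0.0], [-1.0, 0.0, 0.0, 35.0, 0.0]]
end [ 649.5 -173.5   60. ] -173.5 now [ 450.7 -337.5  209.5] [-179.8    0.3 -179. ] F [0.6 0.3 0.1] w 57.9 t 20.8
```

View pics/s3.png

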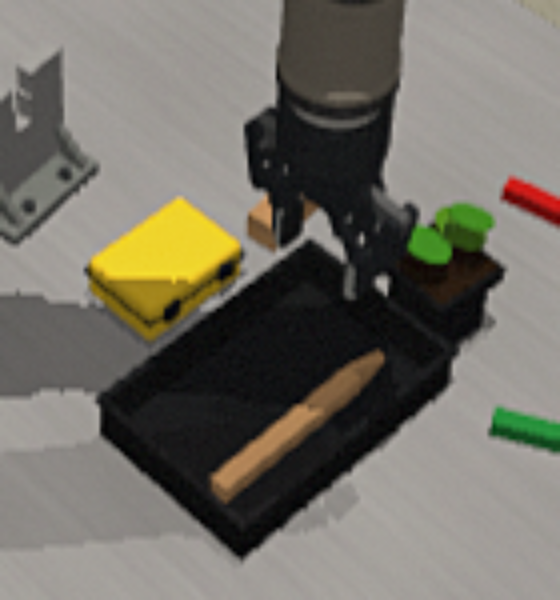

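Stake 2 lies flat in the black tray, from crop (220,490) to (375,360). On to stake 3.

Call:
drive_tool(targets=[[-1,-34,27,2,-0.016],[-1,-34,26,1,-0.016],[-1,-34,26,2,-0.016],[-1,-35,25,1,-0.016],[-1,-35,25,2,-0.016],[-1,-36,23,1,-0.017],[-1,0,0,35,0],[-1,0,0,35,0],[-1,0,0,35,0],[-1,0,0,30,0],[-1,0,0,0,0]])

```text
clock: 21.95
tool_pos: [0.645, -0.1714, 0.0563]
ee_rot: [179.8, -0.5, -173.4]
wrist_force: [-0.2, 0.1, -0.5]
width: 0.0854
finger_force: 0.0
```

Call:
drive_tool(targets=[[-1,0,0,20,0],[-1,0,0,10,0],[-1,0,0,4,0],[1,0,0,0,0],[1,0,0,0,0],[1,0,0,0,0],[1,0,0,0,0],[1,0,0,0,0],[1,0,0,0,0]])

```text
clock: 22.85
tool_pos: [0.6492, -0.1728, 0.0282]
ee_rot: [-180.0, 0.1, -173.5]
wrist_force: [-0.3, -0.4, 6.4]
width: 0.0269
finger_force: 60.9
```

```bash
python3 plan.py "649.5 -173.5 80 186.5 1" "600 -120 235 186.5 1" "458.5 -42.4 235 99.4 1" "458.5 -42.4 187 99.4 1 25"
```

```text
19 [[1.0, -0.0, -0.0, -26.0, 0.0], [1.0, -0.2, -0.7, -25.8, 0.001], [1.0, 11.0, 15.0, -39.0, -0.0], [1.0, 11.0, 15.0, -39.0, -0.0], [1.0, 11.0, 14.0, -38.0, -0.0], [1.0, 10.2, 14.7, -39.0, -0.0], [1.0, 12.0, 8.0, 0.0, 0.138], [1.0, 13.0, 7.0, 0.0, 0.138], [1.0, 14.0, 5.0, 0.0, 0.138], [1.0, 14.0, 3.0, 0.0, 0.138], [1.0, 15.0, 1.0, 0.0, 0.138], [1.0, 15.0, -1.0, 0.0, 0.138], [1.0, 14.0, -3.0, 0.0, 0.138], [1.0, 14.0, -5.0, 0.0, 0.138], [1.0, 13.0, -7.0, 0.0, 0.139], [1.0, 12.0, -9.0, 0.0, 0.138], [1.0, 10.0, -9.8, 0.0, 0.139], [1.0, -0.0, 0.0, 24.0, -0.0], [1.0, -0.0, 0.0, 24.0, -0.0]]
end [458.5 -42.4 187. ] -260.6 now [ 649.2 -172.8   28.2] [-1.800e+02  1.000e-01 -1.735e+02] F [-0.3 -0.4  6.4] w 26.9 t 22.85
```

Call:
drive_tool(targets=[[1,0,0,-20,0],[1,0,0,-32,0],[1,11,15,-39,0],[1,11,15,-39,0],[1,11,14,-38,0],[1,10,15,-39,0],[1,12,8,0,0.138],[1,13,7,0,0.138],[1,14,5,0,0.138],[1,14,3,0,0.138],[1,15,1,0,0.138],[1,15,-1,0,0.138]])

```text
clock: 24.05
tool_pos: [0.5206, -0.0758, 0.2339]
ee_rot: [-180.0, -0.0, 138.8]
wrist_force: [0.4, 0.1, -1.1]
width: 0.027
finger_force: 60.1
```

Call:
drive_tool(targets=[[1,14,-3,0,0.138],[1,14,-5,0,0.138],[1,13,-7,0,0.139],[1,12,-9,0,0.138],[1,10,-10,0,0.139],[1,0,0,24,0],[1,0,0,20,0],[1,0,0,10,0],[1,0,0,0,0],[1,0,0,0,0]])

```text
clock: 25.05
tool_pos: [0.4576, -0.0417, 0.1806]
ee_rot: [180.0, 0.0, 99.4]
wrist_force: [-0.2, -0.6, -0.9]
width: 0.0266
finger_force: 60.2
```

```bash
python3 plan.py "458.5 -42.4 168 99.4 1"
```

```text
1 [[1.0, -0.9, 0.8, 12.6, 0.001]]
end [458.5 -42.4 168. ] 99.4 now [457.6 -41.7 180.6] [180.    0.   99.4] F [-0.2 -0.6 -0.9] w 26.6 t 25.05
```

Call:
drive_tool(targets=[[1,-1,1,8,0],[1,0,0,6,0],[1,0,0,4,0],[1,0,0,2,0],[1,0,0,1,0],[1,0,0,1,0],[1,0,0,0,0]])

```text
clock: 25.75
tool_pos: [0.4585, -0.0423, 0.1583]
ee_rot: [180.0, -0.0, 99.4]
wrist_force: [-0.5, -0.2, -1.3]
width: 0.0271
finger_force: 60.2
```

Call:
drive_tool(targets=[[1,0,0,1,0],[1,0,0,1,0],[1,0,0,0,0]])

```text
clock: 26.05
tool_pos: [0.4592, -0.0422, 0.1569]
ee_rot: [179.9, -0.0, 99.4]
wrist_force: [0.2, 0.0, 5.3]
width: 0.027
finger_force: 61.1
```

Call:
drive_tool(targets=[[1,0,0,1,0],[1,0,0,0,0],[1,0,0,0,0]])

```text
clock: 26.35
tool_pos: [0.4594, -0.0423, 0.1563]
ee_rot: [179.9, -0.0, 99.4]
wrist_force: [-1.0, -0.1, 10.9]
width: 0.0267
finger_force: 61.7
```

```bash
python3 plan.py "458.5 -42.4 230 99.4 1" "452 -281 230 181 1" "452 -281 48 181 1"
```

```text
17 [[1.0, 0.0, -0.0, -37.0, 0.0], [1.0, 0.0, -0.9, -36.7, 0.001], [1.0, -23.0, -5.0, 0.0, -0.142], [1.0, -23.0, -8.0, 0.0, -0.143], [1.0, -21.0, -11.0, 0.0, -0.142], [1.0, -20.0, -14.0, 0.0, -0.143], [1.0, -17.0, -16.0, 0.0, -0.142], [1.0, -15.0, -19.0, 0.0, -0.143], [1.0, -12.0, -21.0, 0.0, -0.142], [1.0, -9.0, -22.0, 0.0, -0.143], [1.0, -6.0, -23.0, 0.0, -0.142], [1.0, -2.3, -23.3, 0.0, -0.143], [1.0, -0.0, 0.0, 36.0, 0.0], [1.0, -0.0, 0.0, 37.0, 0.0], [1.0, -0.0, 0.0, 36.0, 0.0], [1.0, -0.0, 0.0, 37.0, 0.0], [1.0, -0.0, 0.0, 36.0, 0.0]]
end [ 452. -281.   48.] 181.0 now [459.4 -42.3 156.3] [179.9  -0.   99.4] F [-1.  -0.1 10.9] w 26.7 t 26.35
```

It rests on the mouth with 11 N and doesn't enter, and its section of about 28 mm fits that. Stake 3 fails and goes to the black tray.

Call:
drive_tool(targets=[[1,0,0,-30,0],[1,0,-1,-44,0],[1,-23,-5,0,-0.142],[1,-23,-8,0,-0.143],[1,-21,-11,0,-0.142],[1,-20,-14,0,-0.143],[1,-17,-16,0,-0.142],[1,-15,-19,0,-0.143],[1,-12,-21,0,-0.142],[1,-9,-22,0,-0.143],[1,-6,-23,0,-0.142],[1,-2,-23,0,-0.143]])

```text
clock: 27.55
tool_pos: [0.4508, -0.2816, 0.2291]
ee_rot: [180.0, -0.0, -178.6]
wrist_force: [-0.3, 0.0, -0.9]
width: 0.027
finger_force: 60.4
```

Call:
drive_tool(targets=[[1,0,0,40,0],[1,0,0,40,0],[1,0,0,40,0],[1,0,0,35,0],[1,0,0,15,0],[1,0,0,10,0],[1,0,0,0,0],[1,0,0,0,0]])

```text
clock: 28.35
tool_pos: [0.4519, -0.2813, 0.0505]
ee_rot: [-179.9, 0.1, -178.9]
wrist_force: [0.5, -0.3, -0.7]
width: 0.0266
finger_force: 60.4
```

Call:
drive_tool(targets=[[1,0,0,9,0],[1,0,0,5,0],[1,0,0,2,0],[1,0,0,2,0],[1,0,0,0,0]])

```text
clock: 28.85
tool_pos: [0.451, -0.2806, 0.0321]
ee_rot: [179.9, 0.0, -178.9]
wrist_force: [-2.3, 2.5, 10.8]
width: 0.0267
finger_force: 61.8
```

Call:
drive_tool(targets=[[0.15,0,0,0,0],[0.15,0,0,0,0],[0.15,0,0,0,0],[0.15,0,0,-20,0],[0.15,0,0,-45,0],[0.15,0,0,-50,0],[0.15,0,0,-50,0],[0.15,0,0,-50,0],[0.15,0,0,0,0],[0.15,0,0,0,0]])

```text
clock: 29.85
tool_pos: [0.4516, -0.2809, 0.2475]
ee_rot: [-180.0, 0.2, -178.9]
wrist_force: [-1.6, 0.0, -0.9]
width: 0.0364
finger_force: 0.0
```

```bash
python3 -c "
from h import *
s=snap('side');x,y=190,140
cv2.imwrite('pics/s4.png',cv2.resize(s['pixels'][y:y+200,x:x+265,::-1],None,fx=3,fy=3))
print(arm.get_state()['width'])"
```

```text
0.035847380375888006
```

View pics/s4.png

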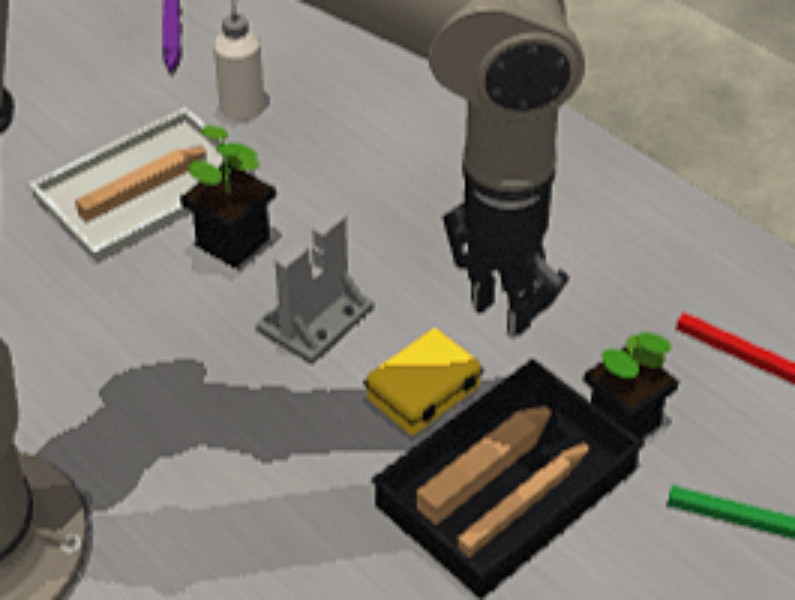

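The picture shows one stake flat in the metal tray (140,185) and two flat in the black tray (485,460) and (525,500). The plants, bottle and case are where they started, and the gripper is empty and clear.

```bash
python3 -c "
from bench import arm
print(arm.sign_off())"
```

```text
the job is handed in; nothing more can be done
None
```

The job is done and handed in at about 30 s: stake 1 stopped on the ledges and is in the metal tray, stake 2 dropped past them and stake 3 would not enter, so both are in the black tray, with the plants, bottle and case left standing.

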